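# Shift the jar mill into third gear

### The job

Put the bench jar mill into third gear for the sample jar lying on its rollers: push the gear lever along its H gate with the outside of the fingers, from the left-hand lane across through neutral to the right-hand lane, then forward (away from the mill's front panel) until it is fully home in the third slot, the far right one, without letting it run into fourth (near right) on the way. Only push the lever, never take its knob or rod between the fingers. Leave the jar on the rollers, the specimen jar, the petri dish and the loose lid where they are, and finish clear of the mill.

Things in the scene. Friction and masses are not known exactly. Their poses are not given: they have to be found in the camera images.
- mill: Grey bench jar mill, fixed. Origin on the bench under the gear gate's centre; x forward (from its front panel to the motor on its far side), y left along the rollers, z up. Gearbox x -115 to 110 mm, y -100 to 90, top 150 high; switches stick out in front to x -140; motor to x 260, under 160 high. Two rubber rollers along y, 115 to 440 mm, tops 110 high.
- gate_mid (a point): Centre of the H gate (mid neutral channel) on top of the steel gate plate, 156 mm above the bench; axes as the mill. Slots 15 mm wide; lanes at y +15 (left) and -15 mm (right); slot ends at x +29 and -29; neutral channel along y at x 0; webs between the lanes have round tips. First slot far left (+x +y), second near left (-x +y), third far right (+x -y), fourth near right (-x -y).
- knob (a point): Centre of the lever's black ball knob, 36 mm diameter, about 250 mm above the bench. The lever is a 10 mm steel rod that tilts about a pivot 72 mm above the bench under the gate's centre, 183 mm below the knob. Knob travel 68 mm lane to lane, 51 mm neutral to slot end. About 2 N moves it; it stays where left. Slot walls and ends stop it; about 5 mm of play at the knob to either side.
- gear_side (a joint): Sideways tilt of the lever, rad: about -0.19 in the left lane, 0 in the middle of the neutral channel, about +0.19 in the right lane (0.16 to 0.22 with the play). Always in the left lane at the start.
- gear_fwd (a joint): Fore-and-aft tilt of the lever, rad: 0 in neutral, about +0.283 at the far end of a slot (first, third), about -0.283 at the near end (second, fourth). It may start anywhere along the left lane. To cross between the lanes it must be within about 0.04 of 0; the round web tips guide it in from a little more.
- mill_jar: White plastic sample jar, 120 mm diameter, 180 mm long with its black screw lid, lying along the mill's y in the valley between the two rollers; loose; origin at its centre, about 150 mm above the bench; its top is 210 mm high. Leave it alone.
- specimen_jar: Glass jar with white lid, 72 mm diameter, 105 mm high, standing loose on the bench to the right of the gearbox; origin at the centre of its underside. Leave it alone.
- petri_dish: Closed glass petri dish, 94 mm diameter, 16 mm high, loose on the bench to the right of the gearbox's front corner; origin at the centre of its underside. Leave it alone.
- jar_lid: White plastic jar lid, 68 mm diameter, 18 mm high, loose on the bench farther to the right of the gearbox; origin at the centre of its underside. Leave it alone.

How it is judged (in metres and radians):
On the way, in this order (a step that is already met when the one before it is completed fails the run):
1. the lever has crossed through neutral into the right-hand lane (value of joint gear_side above 0.14 rad and value of joint gear_fwd between -0.13 and 0.13 rad), for 0.02 s.
2. the lever is fully forward in the third slot (value of joint gear_side above 0.14 rad and value of joint gear_fwd above 0.255 rad), for 0.1 s.
At the end, for the whole second after the job is handed in: The lever stands still in the third (far right) slot: sideways tilt over 0.14 rad and forward tilt over 0.255 rad, that is within about 5 mm at the knob of the slot's end; the four bystanders are within 15 mm of where they began (all of step 2 and velocity of joint gear_fwd between -0.05 and 0.05 rad/s and distance of each of mill_jar, specimen_jar, petri_dish, jar_lid from where it was at the start of the episode below 0.015 m); the robot touches nothing.
It fails at once if the lever ran into the fourth slot (right lane, tilted back more than 0.15 rad) (value of joint gear_side above 0.1 rad and value of joint gear_fwd below -0.15 rad).
It fails at once if the knob or rod was taken between the fingers (x of the grasp point in the frame of knob between -0.008 and 0.008 m and y of the grasp point in the frame of knob between -0.008 and 0.008 m and z of the grasp point in the frame of knob between -0.09 and 0.031 m).
It fails at once if the jar on the rollers, the specimen jar, the petri dish or the loose lid was lifted or shifted by 20 mm (distance of any of mill_jar, specimen_jar, petri_dish, jar_lid from where it was at the start of the episode above 0.02 m).
It also fails if it takes over 56 s, if anything falls off the work surface, if the arm or the gripper's body presses on something with over 40 N, if the wrist force passes 120 N, or if a joint passes its speed limit or range.

### The arm

A 6-joint arm with a two-finger parallel gripper is mounted at the origin on the work surface. World frame = base frame: x ahead of the robot, y to its left, z up, the work surface at z = 0. Lengths are in m, angles in degrees, forces in N, time in s.
With the tool pointing down it reaches from about 0.3 to 0.75 m from the base axis. Payload 8.5 kg.
Tool frame: the origin (TCP) lies midway between the tips of the shut fingers; the grasp point (between the pads) lies 19 mm behind it; z points along the fingers, y is the direction in which the jaws open and shut (so a half turn about z gives the same grasp; the last joint's range is limited). The gripper opens to 85 mm and grips with 20 to 120 N. Pads are 22 mm wide; open, the fingers measure 114 mm over their backs; the gripper's body (76 mm by 85 mm) begins 54 mm behind the grasp point. The pads swing forward as they close: fully open they stand 13 mm farther back than shut.
Start: joints at [-86.419, 21.807, 74.336, -0, 83.858, -12.336], TCP at [0.151, -0.529, 0.21] pointing down, gripper open.
Joint ranges: [-178.18, 178.18], [-50.72, 133.34], [12.68, 142.11], [-81.47, 261.47], [9.98, 163.14], [-165.26, 165.26]. Speed limits (degrees/s): [136.94, 136.94, 180, 180, 180, 180].

### API

Orientations are given as a 3x3 rotation matrix whose columns are the frame's x, y, z axes.
In Python, from rig import env, eyes, close_job gives the robot as it stands.
- The arm moves only by the tool jog_arm, never from a script. Its argument "deltas" is one flat list of numbers, 7 for each row, row after row: the shift along the tool's x, y, z in units of 0.75 m (1.0 is 0.75 m), then the turn, a rotation vector about the tool's x, y, z in units of 180 degrees (1.0 is 180 degrees), then the gripper command: -1 is fully open, 1 is shut, values between are in proportion. In form: [dx, dy, dz, ax, ay, az, fingers, dx, dy, dz, ax, ay, az, fingers, ...]. A call has 1 to 12 rows; each row is the pose to reach, as a shift and turn from the pose commanded when the call began, along the tool's axes at that moment, turning the shorter way round; what a row does not reach only later rows make up. A row lasts 1/12 s, in which the tool goes at most 41.7 mm and 7.16 degrees, less where a joint would pass 70% of its speed; a pose out of reach is approached as far as the arm can. A call with a number of a shift or a turn outside -1 to 1 is refused whole. A call with a gripper value outside its range is refused whole. The fingers move at their own pace and stop on an object; "grip_force" is the grip in N (left out, the last holds). Time passes only in rows, so rows that repeat a pose let the fingers close. It gives the time, the measured TCP pose, the force and the opening at its end, in the units of the state.
- env.observe(): the state, without advancing time (a new reading comes with each control period).
- eyes.get_image(name): name is "scene" or "top" or "wrist"; returns the picture (400x640x3 uint8, red, green, blue); there is no depth.
- eyes.camera_params(name): a dict with "intrinsics" (3x3 intrinsics, pixels), "R" (3x3) and "t" (3): a world point X has camera coordinates R X + t; the wrist camera has in their place "mount" (4x4, takes a point from camera to tool coordinates, whose origin is the TCP and whose axes are the flange's). Camera axes: x right, y down, z forward; pixel columns grow to the right and rows downward; lengths in m; the calibration is good to about 2 mm. A picture is of the moment at which its call begins: read the wrist's pose just before it. camera_params takes no time and is no camera call.
- close_job(): hands the job in, once; it reports no verdict.
The state is a dict: "time_s": time; "q": joint angles; "qvel": joint speeds; "joint_efforts": joint torques, N m; "position": TCP position; "tool_rot": TCP orientation; "ft_force": force on the tool from outside, world axes, zero at the start; "wrist_torque": the same for the moment, N m; "grip_width": finger opening in m.
Only numpy, scipy, OpenCV 4.12 (cv2) and the standard library are available. Lean on these libraries where they do the work, as an engineer would, in place of code of your own. Each camera call takes 0.05 s, during which the arm holds its last target.

## Working session

There is one attempt and no reset: what is moved stays moved. The work goes in short steps, Python scripts to look and compute and a tool call to move; the robot and the scene stay as the last step left them, time stands still between calls to the robot, and variables do not carry over. Pictures are saved under pics/ and viewed, and the job is handed in when it is done.

Besides the shell and the picture viewer there is one more tool, called after ">>>" as name(argument=value, ...) on one line, values as JSON. jog_arm: Moves the arm, as the interface text tells. Its arguments: {"type":"object","properties":{"deltas":{"type":"array"},"grip_force":{"type":"number"}},"required":["deltas"]}

```bash
mkdir -p pics; ls
python3 - <<'E'
from rig import env, eyes
import cv2
o=env.observe(); print(o)
for n in ("scene","top","wrist"):
    im=eyes.get_image(n); cv2.imwrite(f"pics/{n}0.png",im[:,:,::-1])
    print(n,eyes.camera_params(n))
E
```

```text
pics
{'time_s': 0.0, 'q': array([-8.64173017e+01,  2.18411647e+01,  7.43871178e+01,  1.41852294e-03,
        8.38575918e+01, -1.23352944e+01]), 'qvel': array([-0.05853491, -0.03682885,  0.05326609, -0.17417621,  0.01483944,
        0.14088927]), 'joint_efforts': array([-1.84638528e-03, -4.48466957e+01, -2.31276762e+01, -3.45237877e-04,
        4.87331665e-03, -5.32900572e-06]), 'position': array([ 0.15083122, -0.52856527,  0.20979625]), 'tool_rot': array([[ 9.61655974e-01,  2.74258606e-01, -6.90902951e-05],
       [ 2.74258398e-01, -9.61654870e-01,  1.49739665e-03],
       [ 3.44232899e-04, -1.45892903e-03, -9.99998877e-01]]), 'ft_force': array([ 0.12480907, -0.07681561, -0.246705  ]), 'wrist_torque': array([-0.00462717, -0.02999149, -0.01289356]), 'grip_width': 0.08525575400659048}
scene {'intrinsics': array([[484.56741718,   0.        , 313.28966793],
       [  0.        , 484.56741718, 195.22240335],
       [  0.        ,   0.        ,   1.        ]]), 'R': array([[ 0.74360182,  0.66855335,  0.00963091],
       [ 0.42300489, -0.45923662, -0.78113289],
       [-0.51780615,  0.58492
[... 275 characters left out ...]
0.99952086, -0.02134647],
       [-0.99629178, -0.02055704, -0.083547  ],
       [ 0.08306815,  0.02313991, -0.99627518]]), 't': array([0.0581355 , 0.58628783, 1.03147076])}
wrist {'intrinsics': array([[329.53646242,   0.        , 318.24968674],
       [  0.        , 329.53646242, 193.75188568],
       [  0.        ,   0.        ,   1.        ]]), 'mount': array([[ 5.26716080e-04, -9.53862430e-01, -3.00243547e-01,
         7.70998971e-02],
       [ 9.99999730e-01,  3.48363504e-04,  6.47557897e-04,
         2.56100302e-04],
       [-5.13087255e-04, -3.00243807e-01,  9.53862355e-01,
        -1.62778184e-01],
       [ 0.00000000e+00,  0.00000000e+00,  0.00000000e+00,
         1.00000000e+00]])}
```

View pics/scene0.png

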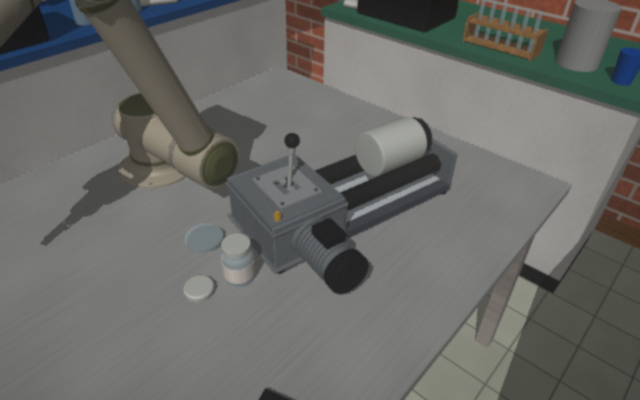

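View pics/top0.png

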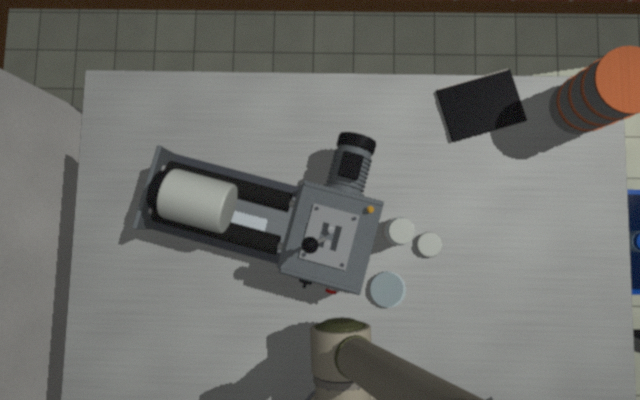

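View pics/wrist0.png

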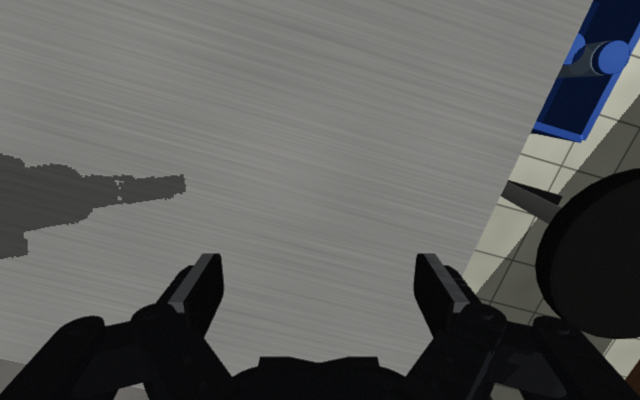

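The scene shows the mill ahead of the base, with the knob at about (292,140). In the top view the knob is at about (310,244) and the gate plate at about (325,236). I'll zoom in to measure.

Run:
```python
import cv2
a=cv2.imread("pics/top0.png")[170:310,260:460]; cv2.imwrite("pics/topz.png",cv2.resize(a,None,fx=4,fy=4,interpolation=cv2.INTER_CUBIC))
a=cv2.imread("pics/scene0.png")[120:270,220:360]; cv2.imwrite("pics/scz.png",cv2.resize(a,None,fx=4,fy=4,interpolation=cv2.INTER_CUBIC))
```

```text
(no output)
```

View pics/topz.png

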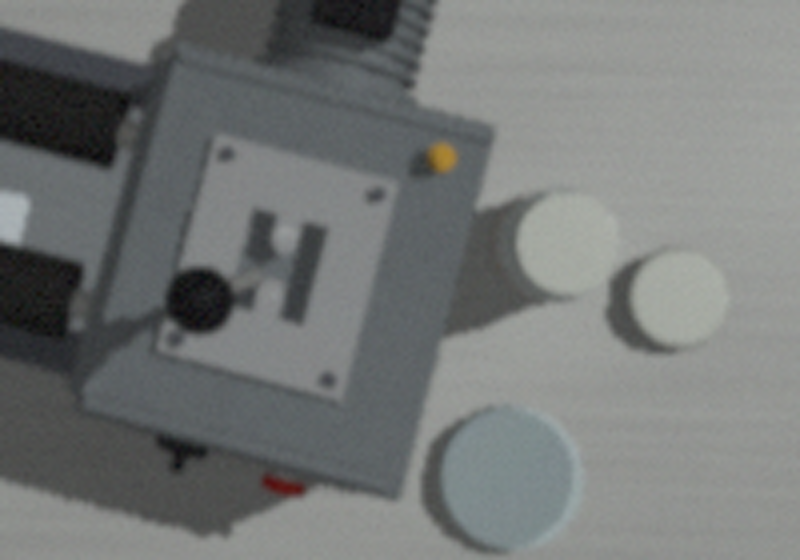

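View pics/scz.png

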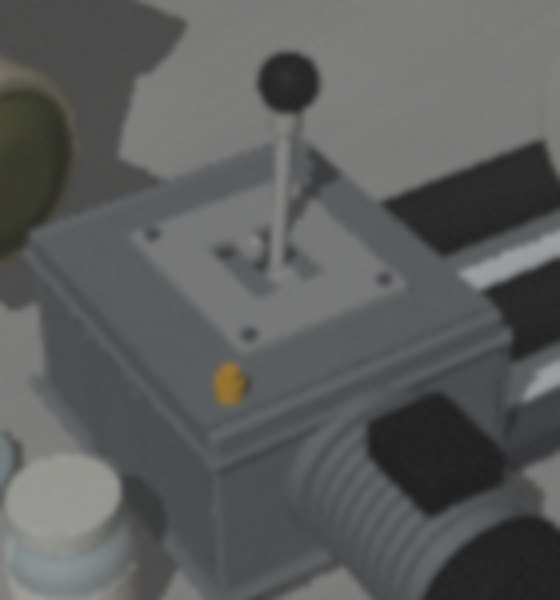

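```bash
cat > h.py <<'E'
import numpy as np, cv2
from rig import env, eyes
C={n:eyes.camera_params(n) for n in("scene","top")}
def ray(n,u,v):
    c=C[n];d=c['R'].T@np.linalg.inv(c['intrinsics'])@[u,v,1];return -c['R'].T@c['t'],d/np.linalg.norm(d)
def atz(n,u,v,z):
    o,d=ray(n,u,v);return o+d*(z-o[2])/d[2]
def tri(obs):
    A=0;b=0
    for n,u,v in obs:
        o,d=ray(n,u,v);P=np.eye(3)-np.outer(d,d);A=A+P;b=b+P@o
    return np.linalg.solve(A,b)
def proj(n,X):
    c=C[n];p=c['intrinsics']@(c['R']@X+c['t']);return p[:2]/p[2]
T=lambda u,v:(260+(u+.5)/4-.5,170+(v+.5)/4-.5)
S=lambda u,v:(220+(u+.5)/4-.5,120+(v+.5)/4-.5)
E
python3 - <<'E'
from h import *
np.set_printoptions(precision=4,suppress=True)
k=tri([("top",*T(200,300)),("scene",*S(288,82))]);print("knob",k,proj("top",k),T(200,300),proj("scene",k),S(288,82))
pl=np.array([atz("top",*T(*p),.156) for p in [(225,153),(375,195),(327,380),(173,340)]]);c=pl.mean(0);print("gate top",c)
fx=(pl[0]+pl[1]-pl[2]-pl[3]);print("yaw bolts",np.degrees(np.arctan2(fx[1],fx[0])))
ps=np.array([atz("scene",*S(*p),.156) for p in [(152,233),(385,279),(250,334)]]);print("scene bolts",ps, "mid FL-NR",(ps[0]+ps[1])/2); print(pl)
gb=np.array([atz("top",*T(*p),.150) for p in [(183,45),(495,130),(395,497),(83,400)]])
f=gb[0]+gb[1]-gb[2]-gb[3]; yaw=np.arctan2(f[1],f[0]);print("yaw box",np.degrees(yaw),np.linalg.norm(gb[0]-gb[3]),np.linalg.norm(gb[0]-gb[1]),gb.mean(0))
R=np.array([[np.cos(yaw),-np.sin(yaw),0],[np.sin(yaw),np.cos(yaw),0],[0,0,1]])
print("origin from box",gb.mean(0)-R@[-.0025,-.005,0])
d=R.T@(k-c);print("knob in mill",d, "fwd",d[0]/183e-3,"side",d[1]/183e-3)
for n,p,z in [("spec",(567,245),.105),("petri",(510,477),.016),("lid",(680,300),.018)]: 
    X=atz("top",*T(*p),z);print(n,X,R.T@(X-c))
E
```

```text
knob [0.4758 0.087  0.2506] [309.3759 244.3641] (309.625, 244.625) [291.2958 140.1366] (291.625, 140.125)
gate top [0.4929 0.0483 0.156 ]
yaw bolts -13.90017830608422
scene bolts [[ 0.4271  0.0207  0.156 ]
 [ 0.5574  0.0808  0.156 ]
 [ 0.5355 -0.0065  0.156 ]] mid FL-NR [0.4923 0.0508 0.156 ]
[[ 0.5579  0.0786  0.156 ]
 [ 0.5354 -0.0086  0.156 ]
 [ 0.4289  0.0171  0.156 ]
 [ 0.4495  0.106   0.156 ]]
yaw box -14.380388070544777 0.2142670250467423 0.18899481489018688 [0.4932 0.0403 0.15  ]
origin from box [0.4969 0.0445 0.15  ]
knob in mill [-0.0262  0.0332  0.0946] fwd -0.1432516605808861 side 0.1815561274951898
spec [ 0.5097 -0.1284  0.105 ] [ 0.0601 -0.167  -0.051 ]
petri [ 0.3585 -0.1081  0.016 ] [-0.0914 -0.1849 -0.14  ]
lid [ 0.4763 -0.2183  0.018 ] [ 0.0502 -0.2623 -0.138 ]
```

```bash
cat >> h.py <<'E'
from scipy.spatial.transform import Rotation as Ro
np.set_printoptions(precision=4,suppress=True)
YAW=np.radians(-14.0); O=np.array([.493,.049,0])
RM=np.array([[np.cos(YAW),-np.sin(YAW),0],[np.sin(YAW),np.cos(YAW),0],[0,0,1]])
RT=RM@np.diag([1.,-1,-1])
def w(m): return O+RM@np.array(m)
def deltas(ms):
    o=env.observe();p,R=o['position'],o['tool_rot']
    rv=Ro.from_matrix(R.T@RT).as_rotvec()/np.pi
    for m in ms: print(m,'->',(R.T@(w(m)-p))/.75,rv)
def st():
    o=env.observe();print('t',o['time_s'],'mill',RM.T@(o['position']-O),'F mill',RM.T@o['ft_force'],'grip',o['grip_width'])
E
python3 - <<'E'
from h import *
o=env.observe();u=RM.T@(o['position']-O);print(u)
deltas([(u[0],u[1],.34),(-.085,.033,.34)])
E
```

```text
[-0.1923 -0.6433  0.21  ]
(np.float64(-0.1922872644661835), np.float64(-0.6432806483936824), 0.34) -> [ 0.     -0.0002 -0.1734] [-0.0004  0.      0.1662]
(-0.085, 0.033, 0.34) -> [ 0.5737 -0.7104 -0.1725] [-0.0004  0.      0.1662]
```

>>> jog_arm(deltas=[0, 0, -0.06, 0, 0, 0.04, 1, 0, 0, -0.12, 0, 0, 0.08, 1, 0, 0, -0.173, 0, 0, 0.12, 1, 0.574, -0.71, -0.173, 0, 0, 0.166, 1, 0.574, -0.71, -0.173, 0, 0, 0.166, 1, 0.574, -0.71, -0.173, 0, 0, 0.166, 1, 0.574, -0.71, -0.173, 0, 0, 0.166, 1, 0.574, -0.71, -0.173, 0, 0, 0.166, 1, 0.574, -0.71, -0.173, 0, 0, 0.166, 1, 0.574, -0.71, -0.173, 0, 0, 0.166, 1, 0.574, -0.71, -0.173, 0, 0, 0.166, 1, 0.574, -0.71, -0.173, 0, 0, 0.166, 1], grip_force=60)

```text
time_s: 1.15
position: [0.2976, -0.1818, 0.338]
tool_rot: [[0.97, -0.242, 0.0], [-0.242, -0.97, -0.0], [0.0, 0.0, -1.0]]
ft_force: [2.0, -0.4, -0.3]
grip_width: -0.0003
```

Run:
```python
from h import *
st();deltas([(-.085,.033,.34),(-.085,.033,.232)])
```

```text
t 1.15 mill [-0.1338 -0.2712  0.338 ] F mill [ 2.0354  0.0493 -0.3178] grip -0.00027891905400766626
(-0.085, 0.033, 0.34) -> [ 0.065  -0.4056 -0.0027] [ 0.     -0.0001 -0.0001]
(-0.085, 0.033, 0.232) -> [ 0.0649 -0.4056  0.1413] [ 0.     -0.0001 -0.0001]
```

>>> jog_arm(deltas=[0.065, -0.405, 0, 0, 0, 0, 1, 0.065, -0.405, 0, 0, 0, 0, 1, 0.065, -0.405, 0, 0, 0, 0, 1, 0.065, -0.405, 0, 0, 0, 0, 1, 0.065, -0.405, 0, 0, 0, 0, 1, 0.065, -0.405, 0, 0, 0, 0, 1, 0.065, -0.405, 0, 0, 0, 0, 1, 0.065, -0.405, 0, 0, 0, 0, 1, 0.065, -0.405, 0, 0, 0, 0, 1, 0.065, -0.405, 0, 0, 0, 0, 1, 0.065, -0.405, 0, 0, 0, 0, 1])

```text
time_s: 2.07
position: [0.4179, 0.0986, 0.3379]
tool_rot: [[0.97, -0.242, -0.0], [-0.242, -0.97, -0.0], [-0.0, 0.0, -1.0]]
ft_force: [-0.6, -0.1, -0.2]
grip_width: -0.0003
```

Run:
```python
from h import *
st();deltas([(-.085,.033,.232)])
for n in("wrist","top","scene"): cv2.imwrite(f"pics/{n}1.png",eyes.get_image(n)[:,:,::-1])
```

```text
t 2.0667 mill [-0.0849  0.03    0.3379] F mill [-0.5558 -0.2199 -0.1889] grip -0.00026131496518394125
(-0.085, 0.033, 0.232) -> [-0.0001 -0.004   0.1412] [0.0001 0.0001 0.0001]
```

View pics/wrist1.png

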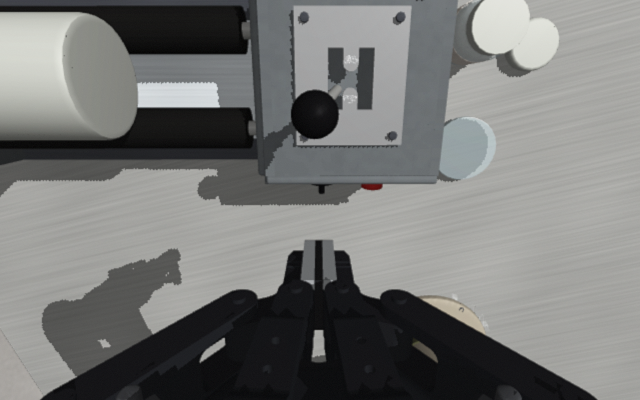

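View pics/scene1.png

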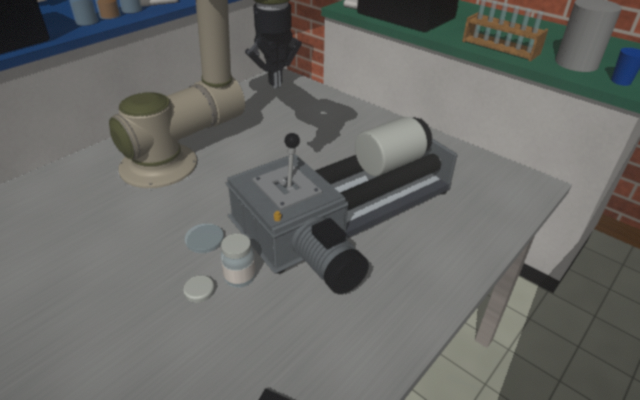

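The wrist view shows the knob at (315,114) and the plate screws at (304,17), (400,17), (392,136) and (302,139). I'll use these to cross-check the gate pose.

```bash
cat >> h.py <<'E'
CW=eyes.camera_params("wrist")
def wray(u,v,p,R):
    M=CW['mount'];d=R@M[:3,:3]@np.linalg.inv(CW['intrinsics'])@[u,v,1];return p+R@M[:3,3],d
def watz(u,v,z,p,R):
    o,d=wray(u,v,p,R);return o+d*(z-o[2])/d[2]
E
python3 - <<'E'
from h import *
p=w((-.0849,.030,.3379));o=env.observe();R=o['tool_rot']
pl=np.array([watz(*q,.156,p,R) for q in [(304,17),(400,17),(392,136),(302,139)]])
print(pl,pl.mean(0)); f=pl[0]+pl[1]-pl[2]-pl[3];print(np.degrees(np.arctan2(f[1],f[0])))
f=pl[0]+pl[3]-pl[1]-pl[2];print(np.degrees(np.arctan2(-f[0],f[1])))
print([RM.T@(x-O) for x in pl])
k=watz(315,114,.250,p,R);print("knob",k,RM.T@(k-O))
E
```

```text
[[ 0.5595  0.0768  0.156 ]
 [ 0.5376 -0.0106  0.156 ]
 [ 0.43    0.0164  0.156 ]
 [ 0.4497  0.1079  0.156 ]] [0.4942 0.0476 0.156 ]
-14.958060425650201
-13.066033193693526
[array([0.0578, 0.0431, 0.156 ]), array([ 0.0577, -0.047 ,  0.156 ]), array([-0.0532, -0.0469,  0.156 ]), array([-0.0563,  0.0467,  0.156 ])]
knob [0.4769 0.0861 0.25  ] [-0.0246  0.0322  0.25  ]
```

>>> jog_arm(deltas=[0, -0.004, 0.05, 0, 0, 0, 1, 0, -0.004, 0.1, 0, 0, 0, 1, 0, -0.004, 0.141, 0, 0, 0, 1, 0, -0.004, 0.141, 0, 0, 0, 1, 0.02, -0.004, 0.141, 0, 0, 0, 1, 0.033, -0.004, 0.141, 0, 0, 0, 1, 0.041, -0.004, 0.141, 0, 0, 0, 1, 0.049, -0.004, 0.141, 0, 0, 0, 1, 0.056, -0.004, 0.141, 0, 0, 0, 1, 0.063, -0.004, 0.141, 0, 0, 0, 1, 0.068, -0.004, 0.141, 0, 0, 0, 1, 0.068, -0.004, 0.141, 0, 0, 0, 1])

```text
time_s: 3.22
position: [0.469, 0.0896, 0.2326]
tool_rot: [[0.97, -0.242, 0.001], [-0.242, -0.97, -0.0], [0.001, -0.0, -1.0]]
ft_force: [-0.7, 1.1, 2.3]
grip_width: 0.0001
```

Run:
```python
from h import *
st();o=env.observe();p,R=o['position'],o['tool_rot'];np.savez('p2.npz',p=p,R=R)
for n in("wrist","top","scene"): cv2.imwrite(f"pics/{n}2.png",eyes.get_image(n)[:,:,::-1])
a=cv2.imread("pics/scene2.png")[120:270,220:360]; cv2.imwrite("pics/scz2.png",cv2.resize(a,None,fx=4,fy=4,interpolation=cv2.INTER_CUBIC))
```

```text
t 3.2167 mill [-0.0331  0.0336  0.2326] F mill [-0.9173  0.8691  2.2803] grip 7.164324567770865e-05
```

View pics/wrist2.png

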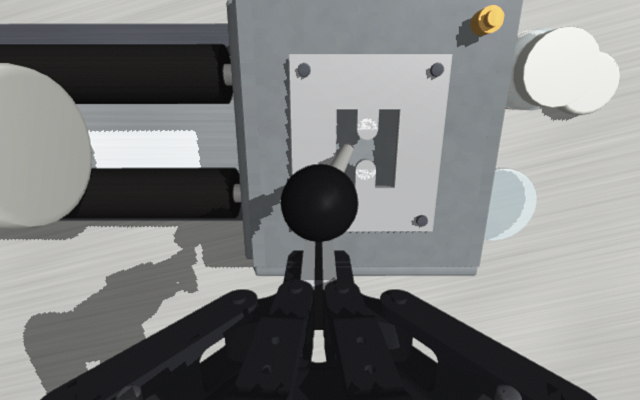

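View pics/scz2.png

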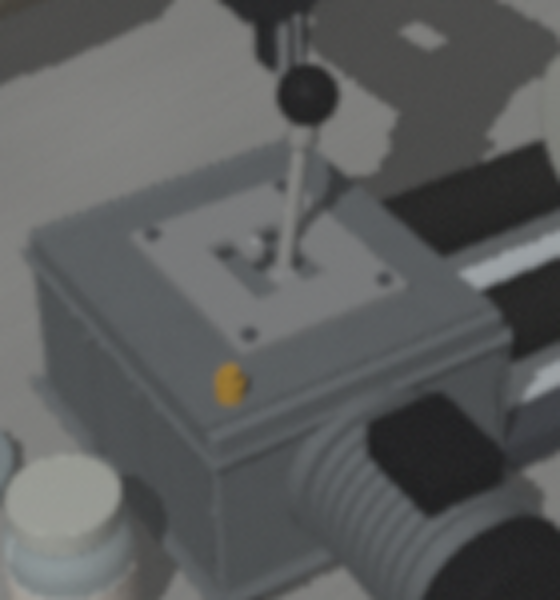

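Run:
```python
from h import *
f=np.load('p2.npz')
k=watz(319,203,.252,f['p'],f['R']);print("wrist",RM.T@(k-O))
o,d=ray("scene",*S(307,95)); o2,d2=ray("scene",*S(307,95))
k=atz("scene",*S(307,95),.252);print("scene",RM.T@(k-O))
t=cv2.imread("pics/top2.png")[170:310,260:460]; cv2.imwrite("pics/topz2.png",cv2.resize(t,None,fx=4,fy=4,interpolation=cv2.INTER_CUBIC))
```

```text
wrist [-0.0055  0.0331  0.252 ]
scene [-0.0063  0.0338  0.252 ]
```

View pics/topz2.png

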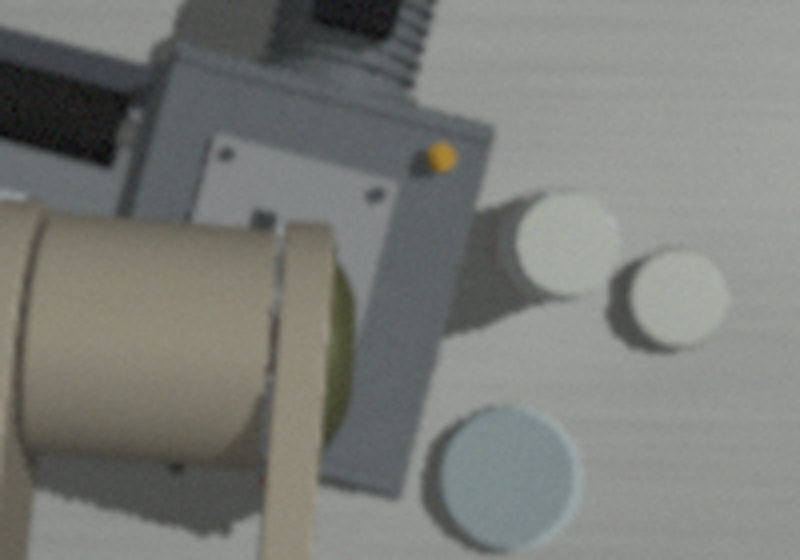

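Run:
```python
from h import *
f=np.load('p2.npz')
for q in [(388,109),(385,187),(347,109),(366,128),(366,170),(304,70),(437,70),(421,221)]: print(q,RM.T@(watz(*q,.156,f['p'],f['R'])-O))
deltas([(-.026,.0335,.232)])
```

```text
(388, 109) [ 0.0314 -0.0157  0.156 ]
(385, 187) [-0.0258 -0.0171  0.156 ]
(347, 109) [0.0314 0.0132 0.156 ]
(366, 128) [ 0.0182 -0.0008  0.156 ]
(366, 170) [-0.0126 -0.0021  0.156 ]
(304, 70) [0.0572 0.0432 0.156 ]
(437, 70) [ 0.0572 -0.0474  0.156 ]
(421, 221) [-0.0535 -0.047   0.156 ]
(-0.026, 0.0335, 0.232) -> [0.0105 0.0001 0.0002] [0.0001 0.0001 0.0002]
```

>>> jog_arm(deltas=[0.005, 0, 0, 0, 0, 0, 1, 0.0105, 0, 0, 0, 0, 0, 1, 0.0105, 0, 0, 0, 0, 0, 1, 0.0105, 0, 0, 0, 0, 0, 1, -0.01, 0, 0, 0, 0, 0, 1, -0.05, 0, 0, 0, 0, 0, 1, -0.05, -0.04, 0, 0, 0, 0, 1, -0.05, -0.08, 0, 0, 0, 0, 1, -0.05, -0.08, 0, 0, 0, 0, 1])

```text
time_s: 4.12
position: [0.4469, 0.1602, 0.2322]
tool_rot: [[0.971, -0.239, 0.001], [-0.239, -0.971, 0.001], [0.001, -0.001, -1.0]]
ft_force: [-0.5, -0.3, 0.0]
grip_width: -0.0003
```

Run:
```python
from h import *
st();o=env.observe();p,R=o['position'],o['tool_rot'];np.savez('p3.npz',p=p,R=R)
for n in("wrist","scene"): cv2.imwrite(f"pics/{n}3.png",eyes.get_image(n)[:,:,::-1])
a=cv2.imread("pics/scene3.png")[120:270,220:360]; cv2.imwrite("pics/scz3.png",cv2.resize(a,None,fx=4,fy=4,interpolation=cv2.INTER_CUBIC))
```

```text
t 4.1167 mill [-0.0717  0.0967  0.2322] F mill [-0.3562 -0.4435  0.0277] grip -0.00028223562181347667
```

View pics/wrist3.png

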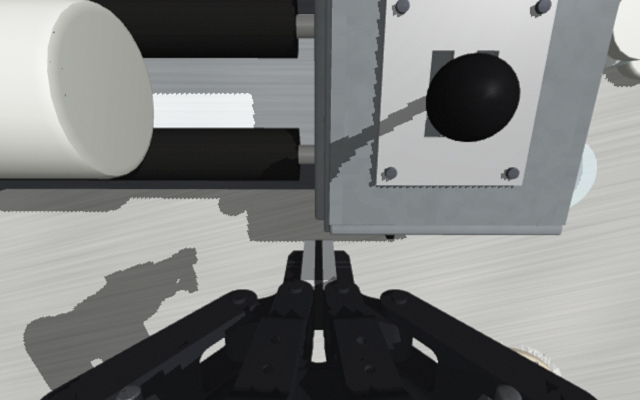

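View pics/scz3.png

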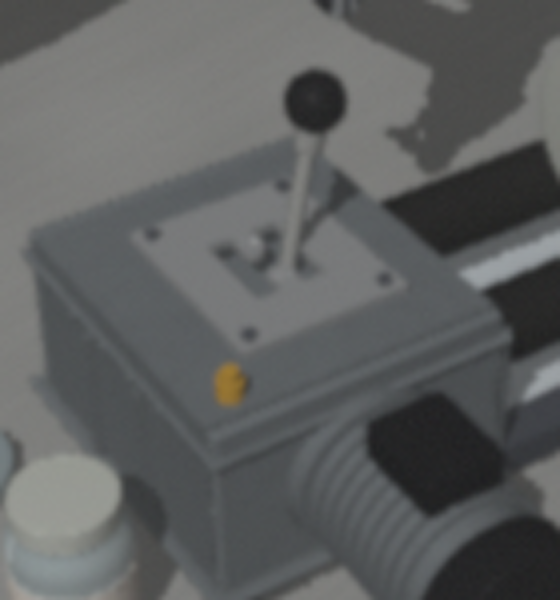

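Run:
```python
from h import *
f=np.load('p3.npz')
print("wrist",RM.T@(watz(473,96,.252,f['p'],f['R'])-O))
print("bolts",[RM.T@(watz(*q,.156,f['p'],f['R'])-O) for q in [(403,7),(544,7),(512,174),(390,174)]])
print("scene",RM.T@(atz("scene",*S(316,101),.252)-O))
print("scene bolts",[RM.T@(atz("scene",*S(*q),.156)-O) for q in [(152,233),(385,279),(250,334),(283,186)]])
st();deltas([(0,.0967,.232),(0,0.0667,.232),(.0,-.002,.232)])
```

```text
wrist [0.0034 0.0324 0.252 ]
bolts [array([0.0569, 0.0424, 0.156 ]), array([ 0.0572, -0.0485,  0.156 ]), array([-0.0535, -0.0478,  0.156 ]), array([-0.0539,  0.0432,  0.156 ])]
scene [0.0016 0.0347 0.252 ]
scene bolts [array([-0.0571, -0.0434,  0.156 ]), array([0.0548, 0.0465, 0.156 ]), array([ 0.0546, -0.0436,  0.156 ]), array([-0.0555,  0.0464,  0.156 ])]
t 4.2167 mill [-0.0714  0.0941  0.232 ] F mill [-0.443   0.6903  0.1931] grip 5.7404692512220665e-05
(0, 0.0967, 0.232) -> [ 0.0952 -0.0032 -0.0001] [0.0001 0.     0.0008]
(0, 0.0667, 0.232) -> [ 0.0951  0.0368 -0.0001] [0.0001 0.     0.0008]
(0.0, -0.002, 0.232) -> [ 0.0949  0.1284 -0.    ] [0.0001 0.     0.0008]
```

>>> jog_arm(deltas=[0.05, 0, 0, 0, 0, 0, 1, 0.095, 0, 0, 0, 0, 0, 1, 0.095, 0, 0, 0, 0, 0, 1, 0.095, 0.02, 0, 0, 0, 0, 1, 0.095, 0.032, 0, 0, 0, 0, 1, 0.095, 0.04, 0, 0, 0, 0, 1, 0.095, 0.05, 0, 0, 0, 0, 1, 0.095, 0.06, 0, 0, 0, 0, 1, 0.095, 0.07, 0, 0, 0, 0, 1, 0.095, 0.08, 0, 0, 0, 0, 1, 0.095, 0.08, 0, 0, 0, 0, 1])

```text
time_s: 5.13
position: [0.501, 0.0807, 0.2331]
tool_rot: [[0.97, -0.242, 0.002], [-0.242, -0.97, -0.0], [0.002, -0.0, -1.0]]
ft_force: [0.1, -0.1, 0.4]
grip_width: -0.0002
```

Run:
```python
from h import *
st();o=env.observe();p,R=o['position'],o['tool_rot'];np.savez('p4.npz',p=p,R=R)
for n in("wrist","scene"): cv2.imwrite(f"pics/{n}4.png",eyes.get_image(n)[:,:,::-1])
a=cv2.imread("pics/scene4.png")[120:270,220:360]; cv2.imwrite("pics/scz4.png",cv2.resize(a,None,fx=4,fy=4,interpolation=cv2.INTER_CUBIC))
deltas([(0,-.003,.232)])
```

```text
t 5.1333 mill [0.0001 0.0327 0.2331] F mill [ 0.1066 -0.0574  0.3776] grip -0.0001736837631736951
(0, -0.003, 0.232) -> [0.0003 0.0485 0.0005] [ 0.  0. -0.]
```

View pics/wrist4.png

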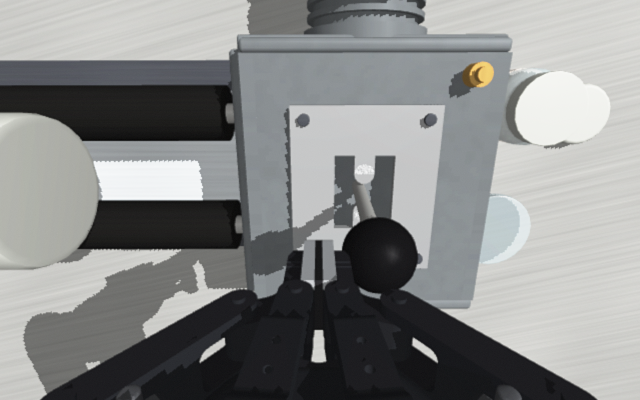

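View pics/scz4.png

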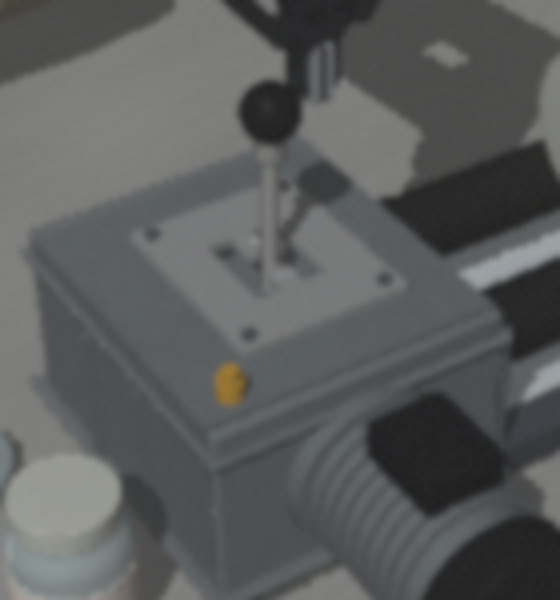

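Run:
```python
from h import *
f=np.load('p4.npz')
print("wrist",RM.T@(watz(380,255,.255,f['p'],f['R'])-O))
print("scene",RM.T@(atz("scene",*S(270,113),.255)-O))
```

```text
wrist [0.0024 0.0031 0.255 ]
scene [0.002  0.0046 0.255 ]
```

>>> jog_arm(deltas=[0, 0.01, 0, 0, 0, 0, 1, 0, 0.02, 0, 0, 0, 0, 1, 0, 0.03, 0, 0, 0, 0, 1, 0, 0.04, 0, 0, 0, 0, 1, 0, 0.048, 0, 0, 0, 0, 1, 0, 0.053, 0, 0, 0, 0, 1, 0, 0.053, 0, 0, 0, 0, 1, 0, 0.053, 0, 0, 0, 0, 1])

```text
time_s: 5.9
position: [0.4914, 0.0427, 0.2321]
tool_rot: [[0.97, -0.242, -0.001], [-0.242, -0.97, -0.0], [-0.001, 0.0, -1.0]]
ft_force: [0.0, 0.2, 0.5]
grip_width: 0.0003
```

Run:
```python
from h import *
st();o=env.observe();p,R=o['position'],o['tool_rot'];np.savez('p5.npz',p=p,R=R)
for n in("wrist","scene"): cv2.imwrite(f"pics/{n}5.png",eyes.get_image(n)[:,:,::-1])
a=cv2.imread("pics/scene5.png")[120:270,220:360]; cv2.imwrite("pics/scz5.png",cv2.resize(a,None,fx=4,fy=4,interpolation=cv2.INTER_CUBIC))
```

```text
t 5.9 mill [-0.     -0.0065  0.2321] F mill [-0.0379  0.2397  0.5456] grip 0.00025502959836473925
```

View pics/wrist5.png

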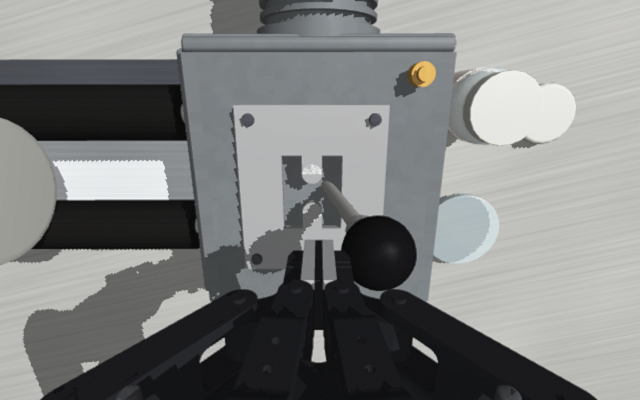

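View pics/scz5.png

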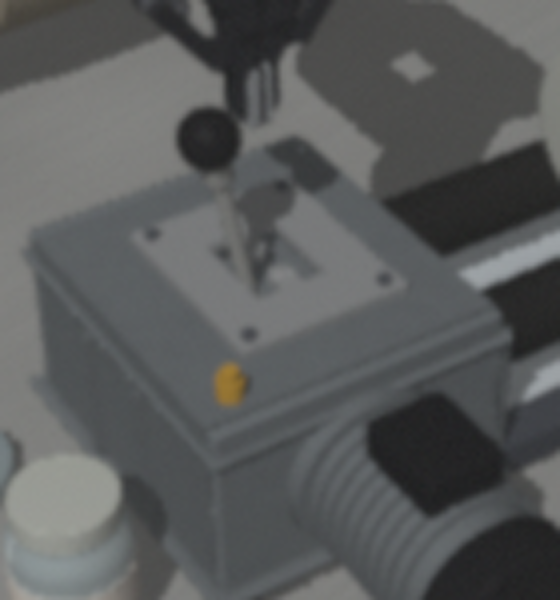

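Run:
```python
from h import *
f=np.load('p5.npz')
print("wrist",RM.T@(watz(379,253,.252,f['p'],f['R'])-O))
print("scene",RM.T@(atz("scene",*S(208,140),.252)-O))
deltas([(0,.025,.232),(-.075,.025,.232),(-.075,-.036,.232)])
```

```text
wrist [ 0.0024 -0.036   0.252 ]
scene [ 0.0023 -0.0351  0.252 ]
(0, 0.025, 0.232) -> [ 0.     -0.0415  0.0002] [0.0001 0.0001 0.0002]
(-0.075, 0.025, 0.232) -> [-0.1    -0.0416  0.0002] [0.0001 0.0001 0.0002]
(-0.075, -0.036, 0.232) -> [-0.1     0.0398  0.0002] [0.0001 0.0001 0.0002]
```

Lever is in the right lane: knob at (2, -35.5) mm, side ≈ 0.19. Next I move the fingers round behind it.

>>> jog_arm(deltas=[0, -0.042, 0, 0, 0, 0, 1, 0, -0.042, 0, 0, 0, 0, 1, -0.05, -0.042, 0, 0, 0, 0, 1, -0.1, -0.042, 0, 0, 0, 0, 1, -0.1, -0.042, 0, 0, 0, 0, 1, -0.1, 0, 0, 0, 0, 0, 1, -0.1, 0.038, 0, 0, 0, 0, 1, -0.1, 0.038, 0, 0, 0, 0, 1, -0.1, 0.038, 0, 0, 0, 0, 1])

```text
time_s: 6.75
position: [0.4118, 0.0329, 0.2324]
tool_rot: [[0.97, -0.243, 0.0], [-0.243, -0.97, -0.0], [0.0, -0.0, -1.0]]
ft_force: [-0.3, -0.1, -0.3]
grip_width: -0.0001
```

Run:
```python
from h import *
st();o=env.observe();p,R=o['position'],o['tool_rot'];np.savez('p6.npz',p=p,R=R)
for n in("wrist",): cv2.imwrite(f"pics/{n}6.png",eyes.get_image(n)[:,:,::-1])
deltas([(-.03,-.036,.23),(.024,-.036,.228)])
```

```text
t 6.75 mill [-0.0749 -0.0353  0.2324] F mill [-0.2489 -0.1395 -0.2875] grip -9.426799357124677e-05
(-0.03, -0.036, 0.23) -> [0.0598 0.0018 0.0032] [-0.0001 -0.0001 -0.0001]
(0.024, -0.036, 0.228) -> [0.1318 0.0018 0.0059] [-0.0001 -0.0001 -0.0001]
```

View pics/wrist6.png

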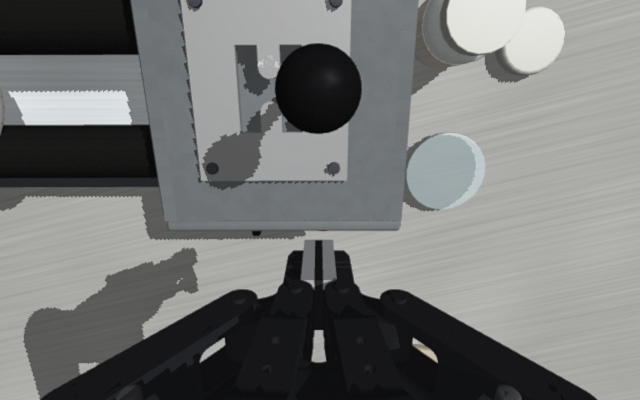

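>>> jog_arm(deltas=[0.03, 0.001, 0.003, 0, 0, 0, 1, 0.05, 0.001, 0.003, 0, 0, 0, 1, 0.06, 0.001, 0.004, 0, 0, 0, 1, 0.07, 0.001, 0.004, 0, 0, 0, 1, 0.08, 0.001, 0.005, 0, 0, 0, 1, 0.09, 0.001, 0.005, 0, 0, 0, 1, 0.1, 0.001, 0.006, 0, 0, 0, 1, 0.11, 0.001, 0.006, 0, 0, 0, 1, 0.12, 0.001, 0.006, 0, 0, 0, 1, 0.127, 0.001, 0.006, 0, 0, 0, 1, 0.13, 0.001, 0.006, 0, 0, 0, 1, 0.13, 0.001, 0.006, 0, 0, 0, 1])

```text
time_s: 7.8
position: [0.5067, 0.0091, 0.2276]
tool_rot: [[0.97, -0.241, -0.0], [-0.241, -0.97, -0.0], [-0.0, 0.0, -1.0]]
ft_force: [-0.2, 0.8, 0.2]
grip_width: -0.0002
```

Run:
```python
from h import *
st();o=env.observe();p,R=o['position'],o['tool_rot'];np.savez('p7.npz',p=p,R=R)
for n in("wrist","scene"): cv2.imwrite(f"pics/{n}7.png",eyes.get_image(n)[:,:,::-1])
a=cv2.imread("pics/scene7.png")[120:270,220:360]; cv2.imwrite("pics/scz7.png",cv2.resize(a,None,fx=4,fy=4,interpolation=cv2.INTER_CUBIC))
```

```text
t 7.8 mill [ 0.023  -0.0354  0.2276] F mill [-0.4152  0.7172  0.1883] grip -0.00015632896491512817
```

View pics/wrist7.png

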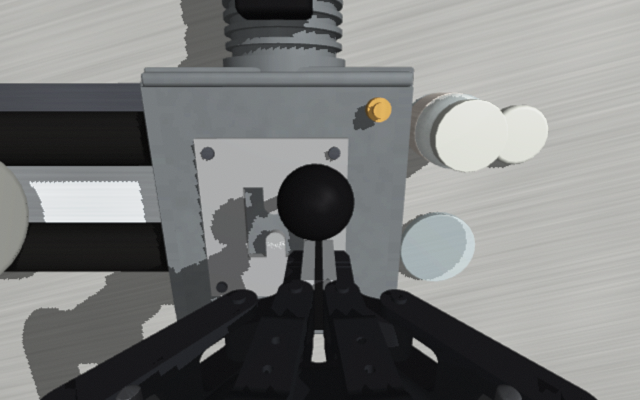

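View pics/scz7.png

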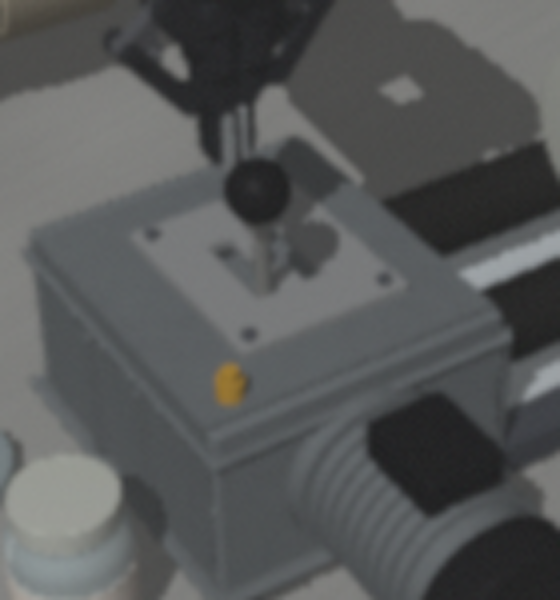

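Run:
```python
from h import *
f=np.load('p7.npz')
print("wrist",RM.T@(watz(316,202,.245,f['p'],f['R'])-O))
print("scene",RM.T@(atz("scene",*S(258,190),.245)-O))
```

```text
wrist [ 0.0504 -0.0346  0.245 ]
scene [ 0.0485 -0.0318  0.245 ]
```

>>> jog_arm(deltas=[0.002, 0, 0, 0, 0, 0, 1, 0.003, 0, 0, 0, 0, 0, 1, 0.003, 0, 0, 0, 0, 0, 1, 0.003, 0, 0, 0, 0, 0, 1])

```text
time_s: 8.23
position: [0.5083, 0.0088, 0.2278]
tool_rot: [[0.97, -0.241, -0.0], [-0.241, -0.97, 0.0], [-0.0, 0.0, -1.0]]
ft_force: [-1.9, 0.1, -0.1]
grip_width: 0.0001
```

>>> jog_arm(deltas=[0.001, 0, 0, 0, 0, 0, 1, 0.002, 0, 0, 0, 0, 0, 1, 0.002, 0, 0, 0, 0, 0, 1, 0.002, 0, 0, 0, 0, 0, 1])

```text
time_s: 8.57
position: [0.5096, 0.0085, 0.2276]
tool_rot: [[0.97, -0.241, -0.001], [-0.241, -0.97, 0.0], [-0.001, 0.0, -1.0]]
ft_force: [-4.7, 0.5, 0.3]
grip_width: -0.0001
```

>>> jog_arm(deltas=[0.001, 0, 0, 0, 0, 0, 1, 0.002, 0, 0, 0, 0, 0, 1, 0.002, 0, 0, 0, 0, 0, 1, 0.002, 0, 0, 0, 0, 0, 1])

```text
time_s: 8.9
position: [0.5104, 0.0083, 0.2275]
tool_rot: [[0.97, -0.241, -0.003], [-0.241, -0.97, 0.001], [-0.003, 0.0, -1.0]]
ft_force: [-7.1, 1.0, 0.4]
grip_width: 0.0002
```

>>> jog_arm(deltas=[0.002, 0, 0, 0, 0, 0, 1, 0.003, 0, 0, 0, 0, 0, 1, 0.003, 0, 0, 0, 0, 0, 1, 0.003, 0, 0, 0, 0, 0, 1])

```text
time_s: 9.23
position: [0.5114, 0.0081, 0.2274]
tool_rot: [[0.971, -0.241, -0.006], [-0.241, -0.971, 0.001], [-0.006, 0.0, -1.0]]
ft_force: [-12.7, 2.4, 2.4]
grip_width: -0.0003
```

Run:
```python
from h import *
st();o=env.observe();np.savez('p8.npz',p=o['position'],R=o['tool_rot'])
for n in("wrist","scene"): cv2.imwrite(f"pics/{n}8.png",eyes.get_image(n)[:,:,::-1])
a=cv2.imread("pics/scene8.png")[120:270,220:360]; cv2.imwrite("pics/scz8.png",cv2.resize(a,None,fx=4,fy=4,interpolation=cv2.INTER_CUBIC))
```

```text
t 9.2333 mill [ 0.0278 -0.0352  0.2274] F mill [-12.8627  -0.7018   2.3584] grip -0.00034250237265901764
```

View pics/wrist8.png

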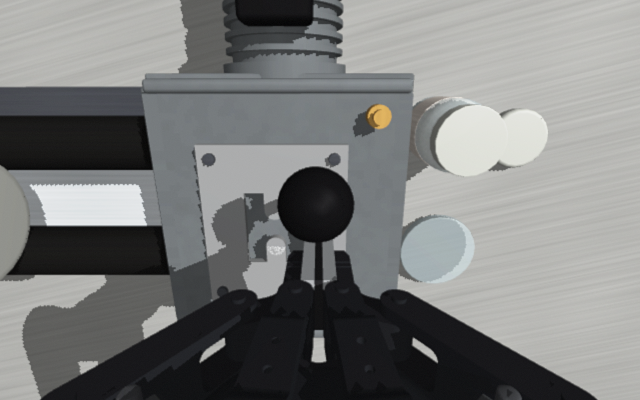

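View pics/scz8.png

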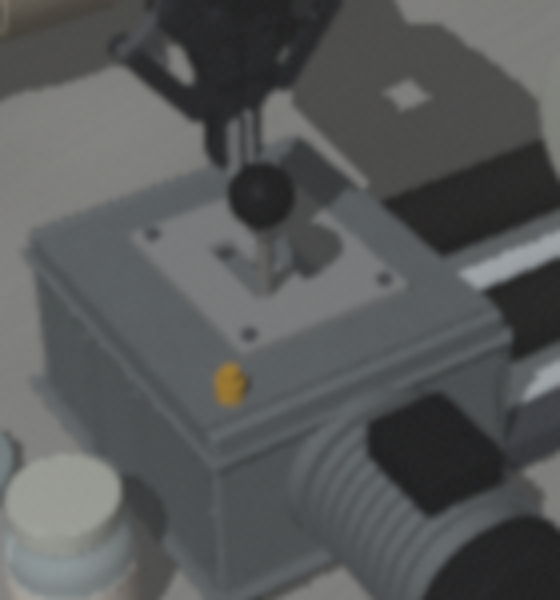

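The push force climbed to 13 N while the advance stalled, so the lever is against its stop. The wrist and scene views agree, with the knob at (316,204) and (262,196 zoomed). Now I back straight off and rise clear.

>>> jog_arm(deltas=[-0.03, 0, 0, 0, 0, 0, 1, -0.08, 0, 0, 0, 0, 0, 1, -0.13, 0, 0, 0, 0, 0, 1, -0.15, 0, -0.05, 0, 0, 0, 1, -0.18, 0, -0.1, 0, 0, 0, 1, -0.22, 0, -0.15, 0, 0, 0, 1, -0.22, 0, -0.15, 0, 0, 0, 1, -0.22, 0, -0.15, 0, 0, 0, 1, -0.22, 0, -0.15, 0, 0, 0, 1, -0.22, 0, -0.15, 0, 0, 0, 1])

```text
time_s: 10.17
position: [0.354, 0.047, 0.3389]
tool_rot: [[0.97, -0.242, -0.002], [-0.242, -0.97, 0.0], [-0.002, 0.0, -1.0]]
ft_force: [-0.0, 0.1, 0.7]
grip_width: -0.0002
```

Run:
```python
from h import *
st();o=env.observe();np.savez('p9.npz',p=o['position'],R=o['tool_rot'])
for n in("wrist","scene","top"): cv2.imwrite(f"pics/{n}9.png",eyes.get_image(n)[:,:,::-1])
a=cv2.imread("pics/scene9.png")[120:270,220:360]; cv2.imwrite("pics/scz9.png",cv2.resize(a,None,fx=4,fy=4,interpolation=cv2.INTER_CUBIC))
a=cv2.imread("pics/top9.png")[170:310,260:460]; cv2.imwrite("pics/topz9.png",cv2.resize(a,None,fx=4,fy=4,interpolation=cv2.INTER_CUBIC))
```

```text
t 10.1667 mill [-0.1344 -0.0355  0.3389] F mill [-0.0674  0.0813  0.6852] grip -0.00024704238566064355
```

View pics/topz9.png

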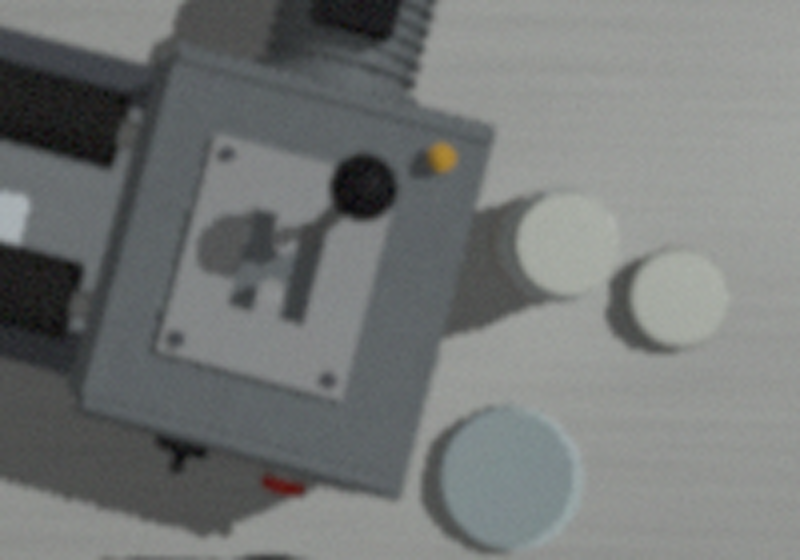

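View pics/scz9.png

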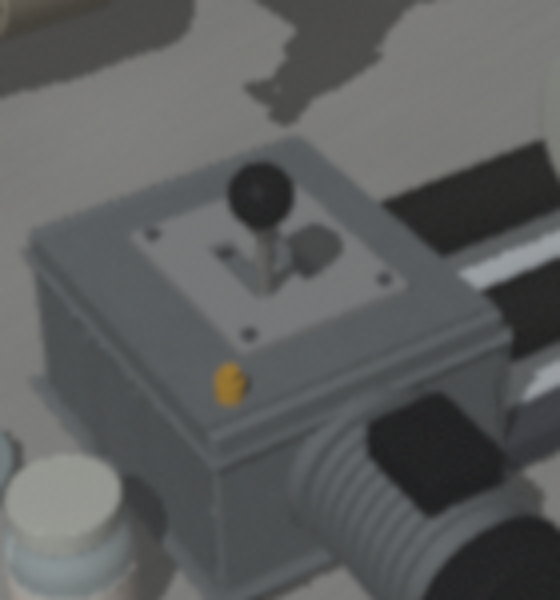

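View pics/scene9.png

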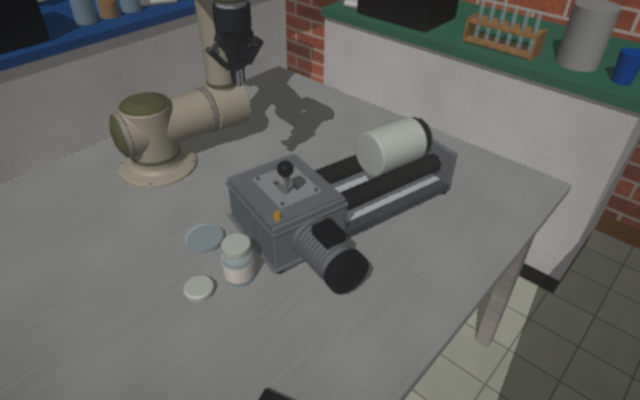

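Run:
```python
from h import *
k=tri([("top",*T(363,187)),("scene",*S(262,196))]);m=RM.T@(k-O);print("knob",m,"fwd",np.arctan2(m[0],m[2]-.072),"side",np.arcsin(-m[1]/.183))
a=cv2.imread("pics/top0.png").astype(int);b=cv2.imread("pics/top9.png").astype(int)
d=abs(a-b).max(2)
print("diff jar region",(d[150:260,130:290]>40).sum(),"right objs",(d[200:310,365:450]>40).sum())
```

```text
knob [ 0.0532 -0.0334  0.2445] fwd 0.2988874859925546 side 0.18371291513435967
diff jar region 3 right objs 0
```

Run:
```python
from rig import close_job
print(close_job())
```

```text
the job is handed in; nothing more can be done
None
```

The lever is in third gear and the job is handed in, at about 10 s of robot time. No verdict was reported.

**What I did:** I used the shut fingers only to push the knob from outside. First I pushed it forward along the left lane to neutral, then sideways through neutral into the right-hand lane. Last, I pushed it forward until the force rose to about 13 N and it stalled at the end of the third slot. It never went into fourth. I then backed straight off and rose clear of the mill.

**Last checks:**
- **Lever:** triangulating the knob in the top and scene pictures puts it at about x +53, y -33 mm in the mill frame. That is a forward tilt of about 0.29 to 0.30 rad and a sideways tilt of about 0.18 rad. The forward figure is slightly over the nominal 0.283, which fits the roughly 2 mm calibration error.
- **Bystanders:** comparing the first and last top pictures shows no real change around the mill jar, specimen jar, petri dish or loose lid.
- **Arm:** the wrist force reads about 0.7 N or less, and the pictures show the gripper clear of everything.

No check failed. During the work, the wrist and fixed cameras disagreed by up to about 3 mm on positions, within the lever's tolerances.

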